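# Issue a panel from the slide-out tray

### The arm

A 7-joint arm with a two-finger parallel gripper is mounted at the origin on the work surface. World frame = base frame: x ahead of the robot, y to its left, z up, the work surface at z = 0. Lengths are in m, angles in rad, forces in N, time in s.
With the tool pointing down it reaches from about 0.35 to 0.9 m from the base axis. Payload 8.1 kg.
Tool frame: the origin (TCP) lies at the very end of the fingers, on their centre line; the grasp point (between the pads) lies 19 mm behind it; z points along the fingers, y is the line along which they close (so a half turn about z gives the same grasp; the last joint's range is limited). The gripper opens to 92 mm and grips with 3 to 60 N. Pads are 19 mm wide; open, the fingers measure 130 mm over their backs; the gripper's body (75 mm by 190 mm) begins 47 mm behind the grasp point.
Start: joints at [1.098, 0.434, 0.025, 1.573, -0.012, 1.134, -0.075], TCP at [0.226, -0.583, 0.227] pointing down, gripper open.
Joint ranges: [-2.62, 2.62], [-0.44, 2.09], [-1.27, 1.32], [0.08, 2.57], [-1.32, 4.46], [0.12, 2], [-2.74, 2.74]. Speed limits (rad/s): [2.22, 2.22, 3.01, 3.01, 3.14, 3.14, 3.14].

### API

Orientations are given as a rotation vector (axis times angle).
In Python, from cell import readout, cams, job gives the robot as it stands.
- The arm moves only by the tool drive_tool, never from a script. Its argument "commands" is a list of rows, each a list of 3 entries, a list of its own where there are three numbers: the turn, a rotation vector about the tool's x, y, z in rad, then the shift along the tool's x, y, z in cm, then the gripper's target within -1 to 1 (fully open at 1, half-way at 0, shut at -1). A call has 1 to 20 rows; each row is the pose to reach, as a shift and turn from the pose commanded when the call began, along the tool's axes at that moment; what a row does not reach only later rows make up. A row lasts 1/12 s, in which the tool goes at most 41.7 mm and 7.16 degrees, less where a joint would pass 70% of its speed; a pose out of reach is approached as far as the arm can. A call with a gripper value outside its range is refused whole. The fingers move at their own pace and stop on an object; "newtons" is the grip in N (left out, the last holds). Time passes only in rows, so rows that repeat a pose let the fingers close. It gives the time, the measured TCP pose, the force, the opening and the grip force at its end, in the units of the state.
- readout.observe(): the state, without advancing time (a new reading comes with each control period).
- cams.get_image(name): name is "scene" or "top"; returns the picture (400x640x3 uint8, blue, green, red); there is no depth.
- cams.camera_info(name): a dict with "camera_matrix" (3x3 intrinsics, pixels), "R" (3x3) and "t" (3): a world point X has camera coordinates R X + t. Camera axes: x right, y down, z forward; pixel columns grow to the right and rows downward; lengths in m; the calibration is good to about 2 mm. A picture is of the moment at which its call begins. camera_info takes no time and is no camera call.
- job.sign_off(): hands the job in; it is judged then, once.
The state is a dict: "clock": time; "joints": joint angles; "dq": joint speeds; "joint_efforts": joint torques, N m; "position": TCP position; "ee_rot": TCP orientation; "force": force on the tool from outside, world axes, zero at the start; "ft_torque": the same for the moment, N m; "width": opening from 0.0 (shut) to 1.0 (fully open); "gripper_force": force on a finger pad.
Only numpy, scipy, OpenCV 4.12 (cv2) and the standard library are available. Lean on these libraries where they do the work, as an engineer would, in place of code of your own. Each camera call takes 0.05 s, during which the arm holds its last target. There are 200 camera calls.

### The job

Pull the cabinet's tray out until the slides lock, lift the dark red panel out and lean it on its long edge, at a steep and stable angle, squarely against the middle of the big carton's front (the side that faces the robot), leaving the green panel standing in its rack. Then hold down the yellow release to unlock the slides and push the tray fully home. Do not disturb the tin, the small box or the tape.

Things in the scene. Friction and masses are not known exactly. Their poses are not given: they have to be found in the camera images.
- cabinet: Low grey steel cabinet standing fixed on the bench, 320 wide (y), 320 deep (x), 192 high. Origin: on the bench, under the middle of its front edge. Its x axis points from the front into the cabinet's depth, y along the front, z up; the tray comes out along -x. It has one tray whose olive front plate covers the whole front; the plate's outer face lies 11 mm in front of the cabinet's front edge when home, its top edge 184 mm above the bench.
- tray (a joint): Travel of the tray out of the cabinet in m: 0 fully home, end stop at 0.175. It runs on telescopic slides with about 3 N of friction. At about 0.15 a spring pawl rides over a strike (some 4 N more for the last 15 mm) and snaps in at 0.165; from then on the tray is locked and moves only between 0.165 and 0.175 until the release is held down.
- tray_handle (a point): Middle of the steel bar handle on the tray's front plate, on the bar's axis. The bar is 12 mm thick and 110 mm long along the cabinet's y, its axis 41 mm off the plate's outer face and 172 mm above the bench; it moves with the tray. Axes as the cabinet's.
- release (a joint): How far the yellow release is pressed down, in m: 0 up (spring), 0.011 right down. It takes about 3 N to start and 7 N right down. The locked tray is free once it is pressed beyond 0.008; it must be held down while the tray is pushed in the first 25 mm, after that it does not matter. It also dips by itself as the pawl rides over the strike on the way out.
- release_pad (a point): Middle of the top of the yellow release pad, a ledge that sticks out of the tray's front plate 120 mm to the right of the handle's middle (seen from the robot; 120 mm along the cabinet's -y). It is 50 mm wide (y) and 34 mm deep (x), its top 164 mm above the bench when not pressed, its middle 19 mm in front of the plate's outer face; the plate rises 20 mm above it, so that a finger on the pad can also push the plate inwards. It is pressed straight down and moves with the tray.
- tray_floor (a point): Point on the tray's inner floor half-way between the two panels, 28 mm above the bench and 75 mm behind the cabinet's front edge when home; moves with the tray, axes as the cabinet's. Two plywood racks 40 mm high hold the panels across the tray in 13 mm grooves, 30 mm in front of and 30 mm behind this point. Side walls rise 37 mm above the floor. Both panels come clear of the cabinet when locked out.
- red_panel_centre (a point): Middle of the dark red drilled panel (one large and four smaller holes), a stiff plate 200 long (y), 140 high (z) and 10 thick (x), 0.4 to 0.7 kg. At the start it stands upright on its long edge on the tray's floor, in the front or the rear groove, its x axis along the cabinet's. Its top edge is 70 mm above this point, and the racks hold its lowest 40 mm.
- red_panel_foot (a point): Middle of the lower long edge face of the red panel, 70 mm below its centre along its own z axis. Same axes.
- green_panel_centre (a point): Middle of the light green drilled panel (three large holes), of the same size as the red one; it stands upright in the other groove, its neighbour 60 mm away (middle to middle), and stays there.
- carton: Big closed cardboard carton, heavy and fixed on the bench: 220 deep (x), 260 wide (y), 85 high. Origin: on the bench, under the middle of its front face, the one that faces the robot. x points from that face into the carton, y along the face, z up. A panel that leans against it rests on the upper front edge, its own top standing clear above.
- tin_centre (a point): Middle of a green tin, 60 across and 60 high, standing on the bench between the carton and the robot. Leave it alone.
- small_box_centre (a point): Middle of a small cardboard box, 60 x 85 and 45 high, standing on the bench between the carton and the robot. Leave it alone.
- tape_centre (a point): Middle of a roll of brown tape, 80 across and 48 high, lying on top of the big carton, its middle about 95 mm behind the front edge. Leave it alone.

How it is judged:
By the outcome, as a careful person would: the job done as asked, in the order asked, and still so for the second after the job is handed in, with the robot touching nothing.
It also fails if it takes over 64 s, if anything falls off the work surface, if the arm or the gripper's body presses on something with over 40 N, if the wrist force passes 120 N, or if a joint passes its speed limit or range.

## Working session

There is one attempt and no reset: what is moved stays moved. The work goes in short steps, Python scripts to look and compute and a tool call to move; the robot and the scene stay as the last step left them, time stands still between calls to the robot, and variables do not carry over. Pictures are saved under pics/ and viewed, at most 10 in all, crops included, and the job is handed in when it is done.

Besides the shell and the picture viewer there is one more tool, called after "Call:" by a JSON object that holds its "api" and its "payload". drive_tool: Moves the arm, as the interface text tells. Its arguments: {"type":"object","properties":{"commands":{"type":"array"},"newtons":{"type":"number"}},"required":["commands"]}

```bash
ls; mkdir -p pics; python3 - <<'E'
from cell import readout,cams,job
import cv2,numpy as np
print(readout.observe())
a=cams.get_image("scene");b=cams.get_image("top")
cv2.imwrite("pics/s0.png",a);cv2.imwrite("pics/t0.png",b)
for n in("scene","top"):
    print(cams.camera_info(n))
E
```

```text
pics
{'clock': 0.0, 'joints': array([ 1.0984311 ,  0.43521517,  0.02494227,  1.57406178, -0.01158037,
        1.13400821, -0.07511329]), 'dq': array([-0.0027627 ,  0.00182911, -0.00116354,  0.0002608 ,  0.00055782,
        0.00035402,  0.00032343]), 'joint_efforts': array([-7.07374074e-04, -6.67849803e+01,  9.85032097e-01, -3.14456964e+01,
       -6.04828703e-02,  4.27530985e-02,  6.73501404e-05]), 'position': array([ 0.22565135, -0.58231001,  0.22596314]), 'ee_rot': array([-3.08660373e+00, -5.77177163e-01,  6.69226108e-04]), 'force': array([-0.7901606 , -0.40627726,  0.26271539]), 'ft_torque': array([ 0.1123332 ,  0.03925057, -0.02389505]), 'gripper_force': 0.0, 'width': 0.9978909562625643}
{'camera_matrix': array([[405.86148723,   0.        , 315.66222017],
       [  0.        , 405.86148723, 196.78614349],
       [  0.        ,   0.        ,   1.        ]]), 'R': array([[ 0.35421511, -0.93512602, -0.00842457],
       [-0.88904784, -0.33393983, -0.31317428],
       [ 0.29004412,  0.11842091, -0.94965831]]), 't': array([-0.18110181,  0.57197117,  0.82128111])}
{'camera_matrix': array([[437.52703648,   0.        , 317.29543487],
       [  0.        , 437.52703648, 198.62164823],
       [  0.        ,   0.        ,   1.        ]]), 'R': array([[-0.01753624, -0.99976445, -0.01278741],
       [-0.99055581,  0.0191113 , -0.13577166],
       [ 0.13598407,  0.01028572, -0.99065763]]), 't': array([0.01576586, 0.59007787, 1.09722234])}
```

View pics/s0.png

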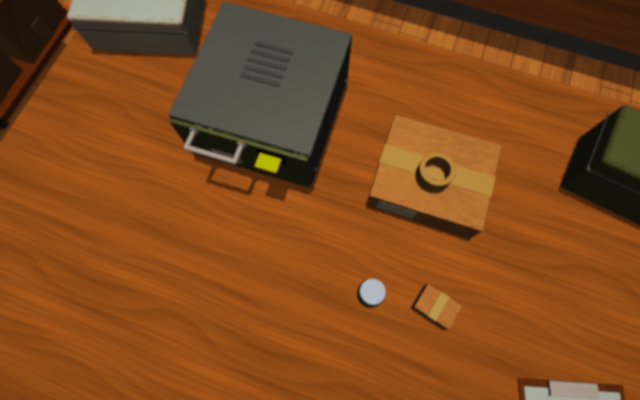

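View pics/t0.png

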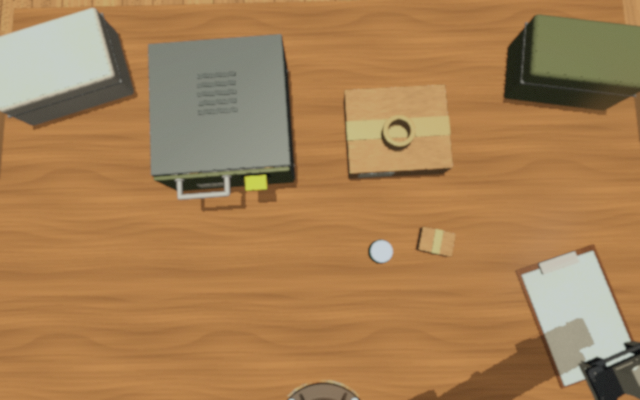

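The top view shows the cabinet top's corners near (149,45), (282,36), (291,166) and (152,176). The handle is near (204,195), the pad near (256,183), the carton's front top edge runs (349,174)–(451,167), and the tin is at (381,251) and the box at (437,241). The scene view agrees: pad (268,162), carton top (396,117), (501,147), (481,235), (369,203).

```bash
cat > h.py <<'E'
from cell import readout,cams,job
import cv2,numpy as np
from scipy.spatial.transform import Rotation as Rn
def ray(n,p):
    c=cams.camera_info(n);R,t=c["R"],c["t"]
    d=R.T@np.linalg.solve(c["camera_matrix"],[p[0],p[1],1]);return -R.T@t,d
def onz(n,p,z):
    o,d=ray(n,p);return o+d*(z-o[2])/d[2]
def proj(n,X):
    c=cams.camera_info(n);q=c["camera_matrix"]@(c["R"]@np.asarray(X,float)+c["t"]);return q[:2]/q[2]
def tri(ps,pt):
    (o1,d1),(o2,d2)=ray("scene",ps),ray("top",pt)
    k=np.linalg.lstsq(np.c_[d1,-d2],o2-o1,rcond=None)[0]
    a,b=o1+k[0]*d1,o2+k[1]*d2;return (a+b)/2,np.linalg.norm(a-b)
def mask(im,lo,hi):
    return cv2.inRange(cv2.cvtColor(im,cv2.COLOR_BGR2HSV),lo,hi)
def blobs(m,amin=60):
    c,_=cv2.findContours(m,cv2.RETR_EXTERNAL,cv2.CHAIN_APPROX_NONE)
    return sorted([x for x in c if cv2.contourArea(x)>amin],key=cv2.contourArea,reverse=True)
def quad(c):
    return cv2.approxPolyDP(cv2.convexHull(c),0.03*cv2.arcLength(c,True),True).reshape(-1,2)
E
python3 - <<'E'
from h import *
np.set_printoptions(precision=4,suppress=True)
s=cv2.imread("pics/s0.png");t=cv2.imread("pics/t0.png")
for n,im in(("scene",s),("top",t)):
    y=blobs(mask(im,(24,150,120),(36,255,255)),40)
    for c in y[:2]:
        M=cv2.moments(c);p=(M["m10"]/M["m00"],M["m01"]/M["m00"]);print(n,"pad",p,cv2.minAreaRect(c),onz(n,p,.164))
hsv=cv2.cvtColor(t,cv2.COLOR_BGR2HSV)
for q in [(220,140),(400,100),(400,160),(203,195),(320,220),(381,251),(437,241),(285,180),(200,186)]:print(q,hsv[q[1],q[0]])
# cabinet top outline
m=mask(t,(0,0,40),(180,75,130));m[:,:140]=0;m[:,300:]=0;m[210:]=0
for c in blobs(m)[:2]: print(cv2.contourArea(c),quad(c).tolist())
print([onz("top",p,.192) for p in [(149,45),(282,36),(291,166),(152,176)]])
print([onz("scene",p,.192) for p in [(224,4),(352,36),(310,158),(175,118)]])
print("carton",[onz("top",p,.085) for p in [(345,91),(446,85),(451,167),(349,174)]])
print("carton",[onz("scene",p,.085) for p in [(396,117),(501,147),(481,235),(369,203)]])
print("handle",[onz("top",p,.172) for p in [(178,197),(229,193)]],"tin",onz("top",(381,251),.06),"box",onz("top",(437,241),.045),onz("scene",(372,292),.06),onz("scene",(438,306),.045))
E
python3 -c "
import cv2
t=cv2.imread('pics/t0.png')
cv2.imwrite('pics/t0c.png',cv2.resize(t[150:210,140:340],None,fx=4,fy=4,interpolation=cv2.INTER_CUBIC))"
```

```text
scene pad (267.51973684210526, 162.51644736842104) ((267.5137939453125, 162.45413208007812), (23.083616256713867, 14.942090034484863), 16.699241638183594) [0.6125 0.146  0.164 ]
top pad (255.5111821086262, 182.3871139510117) ((255.525390625, 182.35533142089844), (15.460609436035156, 22.799055099487305), 85.91438293457031) [0.6143 0.1469 0.164 ]
(220, 140) [ 35  20 140]
(400, 100) [ 17 120 195]
(400, 160) [ 17 119 195]
(203, 195) [ 26  18 193]
(320, 220) [ 15 148 177]
(381, 251) [103  14 212]
(437, 241) [ 25  82 198]
(285, 180) [ 36 106  36]
(200, 186) [26 46 84]
1241.5 [[249, 38], [150, 71], [150, 45]]
489.0 [[236, 71], [235, 85], [196, 88], [196, 73]]
[array([0.9456, 0.3967, 0.192 ]), array([0.9606, 0.0803, 0.192 ]), array([0.6455, 0.0618, 0.192 ]), array([0.6287, 0.3788, 0.192 ])]
[array([0.9403, 0.3922, 0.192 ]), array([0.9588, 0.0791, 0.192 ]), array([0.6425, 0.0604, 0.192 ]), array([0.6281, 0.3628, 0.192 ])]
carton [array([ 0.8632, -0.072 ,  0.085 ]), array([ 0.8735, -0.3326,  0.085 ]), array([ 0.6578, -0.3328,  0.085 ]), array([ 0.6451, -0.0764,  0.085 ])]
carton [array([ 0.859 , -0.0766,  0.085 ]), array([ 0.8692, -0.3308,  0.085 ]), array([ 0.6458, -0.3367,  0.085 ]), array([ 0.6294, -0.0844,  0.085 ])]
handle [array([0.5822, 0.3248, 0.172 ]), array([0.5892, 0.2069, 0.172 ])] tin [ 0.4519 -0.1528  0.06  ] box [ 0.4748 -0.298   0.045 ] [ 0.4489 -0.1542  0.06  ] [ 0.4732 -0.2986  0.045 ]
```

View pics/t0c.png

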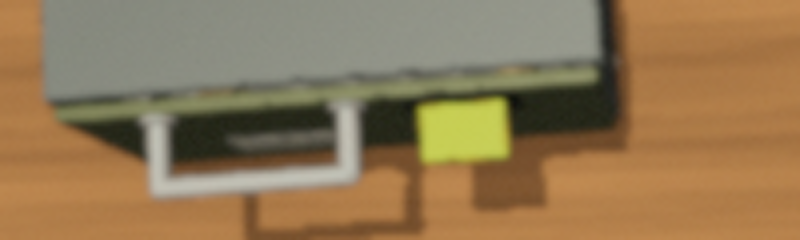

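The crop shows the handle bar running from (177,197) to (229,195) and the pad at (255.5,182). The cabinet's yaw comes out at about 0.055 rad. Next I go above the handle.

```bash
cat >> h.py <<'E'
YAW=.055
def Rt(yaw,tilt=0):
    "tool: y along cabinet x (yaw), z down, then leaned by tilt about tool x"
    ex=np.array([np.cos(yaw),np.sin(yaw),0]);z=np.array([0,0,-1.])
    R=np.c_[np.cross(ex,z),ex,z];return R@Rn.from_euler("x",tilt).as_matrix()
def rel(pos,yaw=YAW,tilt=0):
    s=readout.observe();R=Rn.from_rotvec(s["ee_rot"]).as_matrix()
    print("clk",s["clock"],"turn",np.round(Rn.from_matrix(R.T@Rt(yaw,tilt)).as_rotvec(),3),"shift cm",np.round(100*R.T@(np.array(pos)-s["position"]),2),"now",np.round(s["position"],4),"F",np.round(s["force"],1),"w",round(s["width"],3),"g",round(s["gripper_force"],1))
E
python3 - <<'E'
from h import *
rel((.5835,.266,.25))
E
python3 -c "
import cv2,numpy as np
t=cv2.imread('pics/t0.png');s=cv2.imread('pics/s0.png')
f=lambda a:cv2.resize(a,None,fx=4,fy=4,interpolation=cv2.INTER_CUBIC)
cv2.imwrite('pics/c0.png',np.vstack([f(t[140:200,335:465]),f(s[170:250,360:490])]))"
```

```text
clk 0.1 turn [-1.000e-03 -1.000e-03 -1.256e+00] shift cm [ 64.02 -66.18  -2.31] now [ 0.2257 -0.5824  0.226 ] F [ 0.5 -0.2  0.6] w 1.001 g 0.0
```

View pics/c0.png

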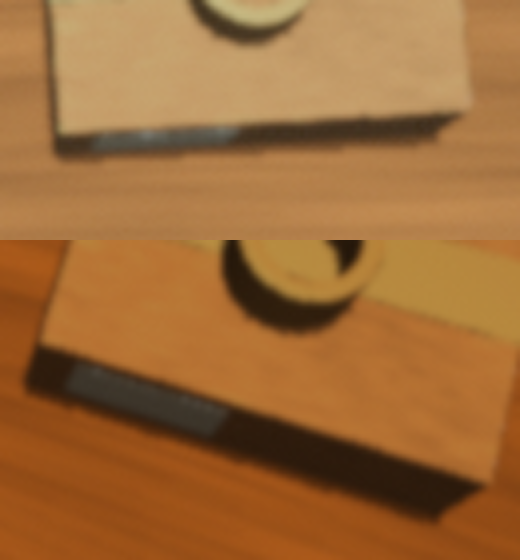

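The crop gives the carton's front top edge: (349.2,173.7)–(452.5,168) in the top view and (370.5,196.5)–(482.5,231.8) in the scene view. I'm setting out toward the handle.

```bash
python3 - <<'E'
from h import *
print(*[onz("top",p,.085) for p in[(349.2,173.7),(452.5,168)]],*[onz("scene",p,.085) for p in[(370.5,196.5),(482.5,231.75)]])
print(*[onz("top",p,.172) for p in[(177.5,197),(229.5,195.3)]])
E
```

```text
[ 0.64582629 -0.07688026  0.085     ] [ 0.6551885  -0.33639506  0.085     ] [ 0.64518953 -0.08266713  0.085     ] [ 0.65410748 -0.33800801  0.085     ]
[0.58219356 0.32593407 0.172     ] [0.58382549 0.2057124  0.172     ]
```

Call:
{"api": "drive_tool", "payload": {"commands": [[[0, 0, -0.6], [30, -31, -3], -0.35], [[0, 0, -0.6], [30, -31, -3], -0.35], [[0, 0, -0.6], [30, -31, -3], -0.35], [[0, 0, -0.6], [30, -31, -3], -0.35], [[0, 0, -0.6], [30, -31, -3], -0.35], [[0, 0, -1.256], [64, -66.2, -3], -0.35], [[0, 0, -1.256], [64, -66.2, -3], -0.35], [[0, 0, -1.256], [64, -66.2, -3], -0.35], [[0, 0, -1.256], [64, -66.2, -3], -0.35], [[0, 0, -1.256], [64, -66.2, -3], -0.35], [[0, 0, -1.256], [64, -66.2, -3], -0.35], [[0, 0, -1.256], [64, -66.2, -3], -0.35], [[0, 0, -1.256], [64, -66.2, -3], -0.35], [[0, 0, -1.256], [64, -66.2, -3], -0.35], [[0, 0, -1.256], [64, -66.2, -3], -0.35], [[0, 0, -1.256], [64, -66.2, -3], -0.35], [[0, 0, -1.256], [64, -66.2, -3], -0.35], [[0, 0, -1.256], [64, -66.2, -3], -0.35], [[0, 0, -1.256], [64, -66.2, -3], -0.35], [[0, 0, -1.256], [64, -66.2, -3], -0.35]]}}

```text
clock: 1.77
position: [0.5495, 0.1863, 0.2544]
ee_rot: [-2.16, -2.281, 0.001]
force: [1.6, -0.7, 0.3]
width: 0.327
gripper_force: 0.0
```

Call:
{"api": "drive_tool", "payload": {"commands": [[[0, 0, 0], [0, 0, 0], -0.35]]}}

```text
clock: 1.85
position: [0.5495, 0.1938, 0.2545]
ee_rot: [-2.147, -2.288, -0.006]
force: [-1.3, 0.3, 0.5]
width: 0.328
gripper_force: 0.0
```

```bash
python3 - <<'E'
from h import *
rel((.5835,.266,.19)); rel((.5835,.266,.153))
E
```

```text
clk 1.85 turn [ 0.    -0.006  0.008] shift cm [6.95 3.85 6.49] now [0.5495 0.1938 0.2545] F [-1.3  0.3  0.5] w 0.328 g 0.0
clk 1.85 turn [ 0.    -0.006  0.008] shift cm [ 6.93  3.85 10.19] now [0.5495 0.1938 0.2545] F [-1.3  0.3  0.5] w 0.328 g 0.0
```

Call:
{"api": "drive_tool", "payload": {"commands": [[[0, 0, 0.008], [6.9, 3.9, 0], -0.35], [[0, 0, 0.008], [6.9, 3.9, 0], -0.35], [[0, 0, 0.008], [6.9, 3.9, 4], -0.35], [[0, 0, 0.008], [6.9, 3.9, 5], -0.35], [[0, 0, 0.008], [6.9, 3.9, 5], -0.35]]}}

```text
clock: 2.27
position: [0.5824, 0.2541, 0.201]
ee_rot: [-2.167, -2.272, 0.011]
force: [-0.3, -1.3, -0.1]
width: 0.326
gripper_force: 0.0
```

```bash
python3 - <<'E'
from h import *
rel((.5835,.266,.153))
f=lambda a:cv2.resize(a,None,fx=4,fy=4,interpolation=cv2.INTER_CUBIC)
cv2.imwrite('pics/g1.png',f(cams.get_image("scene")[100:200,160:310]))
E
```

```text
clk 2.2667 turn [-0.007  0.003 -0.007] shift cm [1.2  0.19 4.79] now [0.5824 0.2541 0.201 ] F [-0.3 -1.3 -0.1] w 0.326 g 0.0
```

View pics/g1.png

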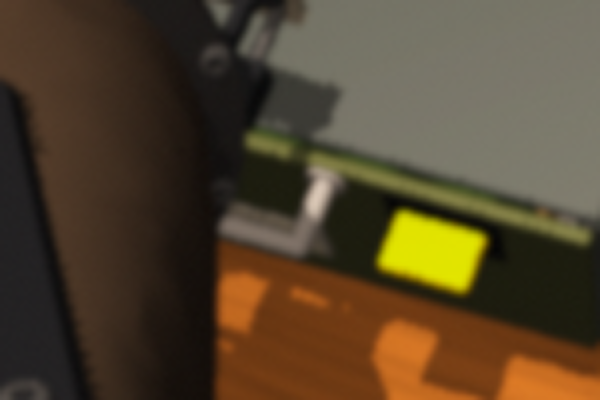

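The arm hides the grasp in this view; only the right handle post (320,190) and the pad (430,250) are visible. I'll descend and watch the force.

Call:
{"api": "drive_tool", "payload": {"commands": [[[0, 0, 0], [0.2, 0.1, 0], -0.35], [[0, 0, 0], [0.2, 0.1, 2], -0.35], [[0, 0, 0], [0.2, 0.1, 3.5], -0.35], [[0, 0, 0], [0.2, 0.1, 4.8], -0.35], [[0, 0, 0], [0.2, 0.1, 4.8], -0.35], [[0, 0, 0], [0.2, 0.1, 4.8], -0.35]]}}

```text
clock: 2.82
position: [0.5855, 0.2572, 0.1575]
ee_rot: [2.169, 2.272, 0.0]
force: [-1.0, 0.3, 0.4]
width: 0.324
gripper_force: 0.0
```

Call:
{"api": "drive_tool", "payload": {"commands": [[[0, 0, 0], [0, 0, 0], -1], [[0, 0, 0], [0, 0, 0], -1], [[0, 0, 0], [0, 0, 0], -1], [[0, 0, 0], [0, 0, 0], -1]], "newtons": 40}}

```text
clock: 3.15
position: [0.5854, 0.2579, 0.1577]
ee_rot: [2.168, 2.273, 0.001]
force: [-2.3, -0.8, 5.0]
width: 0.115
gripper_force: 40.0
```

```bash
python3 - <<'E'
from h import *
rel((.5835-.170,.266-.0094,.153))
E
```

```text
clk 3.15 turn [ 0.001 -0.    -0.008] shift cm [  0.68 -17.17   0.46] now [0.5854 0.2579 0.1577] F [-2.3 -0.8  5. ] w 0.115 g 40.0
```

Call:
{"api": "drive_tool", "payload": {"commands": [[[0, 0, 0], [0, -2, 0], -1], [[0, 0, 0], [0, -5, 0], -1], [[0, 0, 0], [0, -8, 0], -1], [[0, 0, 0], [0, -11, 0], -1], [[0, 0, 0], [0, -13, 0], -1], [[0, 0, 0], [0, -15, 0], -1], [[0, 0, 0], [0, -16.2, 0], -1], [[0, 0, 0], [0, -17.2, 0], -1], [[0, 0, 0], [0, -17.2, 0], -1], [[0, 0, 0], [0, -17.2, 0], -1], [[0, 0, 0], [0, -17.2, 0], -1]]}}

```text
clock: 4.07
position: [0.4135, 0.2483, 0.1576]
ee_rot: [2.168, 2.271, -0.002]
force: [-1.1, -6.8, 10.1]
width: 0.117
gripper_force: 40.0
```

```bash
python3 - <<'E'
from h import *
rel((.5835-.170,.266-.0094,.153))
E
```

```text
clk 4.0667 turn [ 0.001  0.002 -0.009] shift cm [0.83 0.04 0.46] now [0.4135 0.2483 0.1576] F [-1.1 -6.8 10.1] w 0.117 g 40.0
```

Call:
{"api": "drive_tool", "payload": {"commands": [[[0, 0, 0], [0, 1.3, 0], -1], [[0, 0, 0], [0, 1.3, 0], -1], [[0, 0, 0], [0, 1.3, 0], -1]]}}

```text
clock: 4.32
position: [0.4209, 0.2485, 0.1568]
ee_rot: [-2.165, -2.274, 0.016]
force: [-23.1, -9.5, 22.9]
width: 0.121
gripper_force: 40.0
```

Call:
{"api": "drive_tool", "payload": {"commands": [[[0, 0, 0], [0, -0.8, 0], -1], [[0, 0, 0], [0, -0.8, 0], -0.35], [[0, 0, 0], [0, -0.8, 0], -0.35], [[0, 0, 0], [0, -0.8, 0], -0.35], [[0, 0, 0], [0, -0.8, -4], -0.2], [[0, 0, 0], [0, -0.8, -8], -0.1], [[0, 0, 0], [0, -5, -11], -0.1], [[0, 0, 0], [12, -8, -11], -0.1], [[0, 0, 0], [16, -8, -11], -0.1], [[0, 0, 0], [16, -8, -11], -0.1], [[0, 0, 0], [16, -8, -11], -0.1]]}}

```text
clock: 5.23
position: [0.3388, 0.4083, 0.2676]
ee_rot: [2.17, 2.271, 0.003]
force: [1.2, 0.8, 0.6]
width: 0.45
gripper_force: 0.0
```

```bash
python3 - <<'E'
from h import *
rel((.5,.2,.25))
f=lambda a:cv2.resize(a,None,fx=2.5,fy=2.5,interpolation=cv2.INTER_CUBIC)
t=cams.get_image("top");s=cams.get_image("scene");cv2.imwrite('pics/t2.png',t);cv2.imwrite('pics/s2.png',s)
cv2.imwrite('pics/v2.png',np.hstack([f(t[120:290,140:300]),f(s[90:260,140:300])]))
E
```

```text
clk 5.2333 turn [ 0.002 -0.001 -0.009] shift cm [-21.55  15.15   1.76] now [0.3388 0.4083 0.2676] F [1.2 0.8 0.6] w 0.45 g 0.0
```

View pics/v2.png

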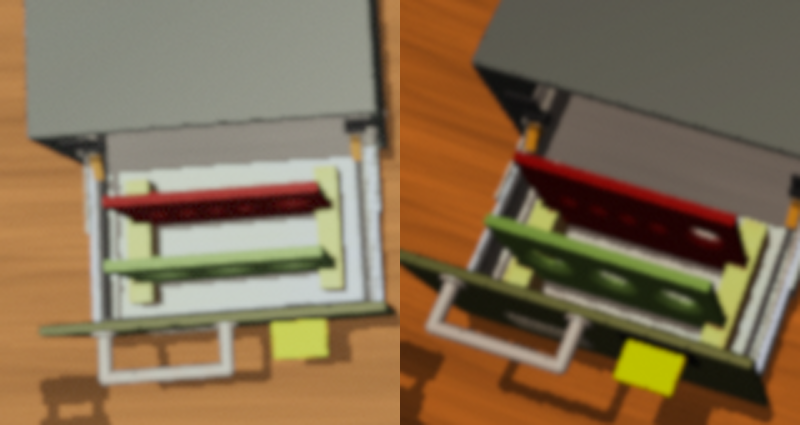

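The tray is locked: it resisted with 23 N. The red panel stands in the rear groove, with its top edge at about (182,201)–(267,195) in the top view, and the green one stands in front of it.

```bash
python3 - <<'E'
from h import *
np.set_printoptions(precision=4,suppress=True)
for n in("top","scene"):
    im=cv2.imread(f"pics/{n[0]}2.png")
    m=mask(im,(0,120,95),(6,255,255))|mask(im,(172,120,95),(180,255,255));m[:110]=0;m[260:]=0;m[:,:150]=0;m[:,300:]=0
    for c in blobs(m,30)[:2]:
        r=cv2.minAreaRect(c);b=cv2.boxPoints(r);e=sorted([tuple((b[i]+b[i-1])/2) for i in range(4)],key=lambda p:p[0])
        e=(e[0],e[-1]);P=[onz(n,p,.168) for p in e];print(n,r,np.array(e),*P,(P[0]+P[1])/2,np.arctan2(P[1][0]-P[0][0],P[0][1]-P[1][1]))
    y=blobs(mask(im,(24,150,120),(36,255,255)),40)[0];M=cv2.moments(y);print("pad",onz(n,(M["m10"]/M["m00"],M["m01"]/M["m00"]),.164))
rel((.525,.215,.25))
E
```

```text
top ((223.4881591796875, 197.8056182861328), (4.662072658538818, 85.3293228149414), 86.51068115234375) [[180.9026 200.4023]
 [266.0737 195.2089]] [0.5747 0.3192 0.168 ] [0.583  0.1218 0.168 ] [0.5788 0.2205 0.168 ] 0.04210982317411899Traceback (most recent call last):
  File "<stdin>", line 9, in <module>
IndexError: list index out of range
```

```bash
python3 - <<'E'
from h import *
np.set_printoptions(precision=4,suppress=True)
for n in("top","scene"):
    im=cv2.imread(f"pics/{n[0]}2.png")
    m=mask(im,(0,120,60 if n=="scene" else 80),(6,255,255))|mask(im,(172,120,60 if n=="scene" else 80),(180,255,255));m[:110]=0;m[260:]=0;m[:,:150]=0;m[:,300:]=0
    if n=="top": # column profile: value along the strip's cross-section
        print(im[188:212,224,2])
    for c in blobs(m,30)[:3]:
        r=cv2.minAreaRect(c);b=cv2.boxPoints(r);e=sorted([tuple((b[i]+b[i-1])/2) for i in range(4)],key=lambda p:p[0])
        e=(e[0],e[-1]);P=[onz(n,p,.168) for p in e];print(n,r,*P,(P[0]+P[1])/2)
    for y in blobs(mask(im,(24,120,120),(36,255,255)),40)[:2]:
        M=cv2.moments(y);p=(M["m10"]/M["m00"],M["m01"]/M["m00"]);print("pad",p,onz(n,p,.164))
rel((.525,.215,.25))
E
```

```text
[199 201 201 201 201 199 195 181 172 166 156 126  84  57  55  62  63  58
  50  58  89 127 161 188]
top ((223.94296264648438, 198.06448364257812), (5.234180927276611, 86.20574188232422), 86.51068115234375) [0.574  0.3191 0.168 ] [0.5824 0.1198 0.168 ] [0.5782 0.2194 0.168 ]
pad (259.3782828282828, 255.03333333333333) [0.4461 0.1378 0.164 ]
scene ((230.0, 165.00001525878906), (92.33446502685547, 5.938523769378662), 16.699241638183594) [0.5728 0.318  0.168 ] [0.5832 0.118  0.168 ] [0.578 0.218 0.168]
pad (239.1967923710446, 236.75596012136972) [0.4445 0.1365 0.164 ]
pad (272.8605870020964, 208.66352201257862) [0.5222 0.0961 0.164 ]
clk 5.3333 turn [-0.001 -0.006  0.   ] shift cm [-20.84  17.85   1.62] now [0.3353 0.4131 0.2676] F [ 0.4  0.3 -0.3] w 0.451 g 0.0
```

Call:
{"api": "drive_tool", "payload": {"commands": [[[0, 0, 0], [-10, 12, 1.5], -0.1], [[0, 0, 0], [-10, 12, 1.5], -0.1], [[0, 0, 0], [-10, 12, 1.5], -0.1], [[0, 0, 0], [-20.8, 23.1, 3], -0.1], [[0, 0, 0], [-20.8, 23.1, 3], -0.1], [[0, 0, 0], [-20.8, 23.1, 3], -0.1], [[0, 0, 0], [-20.8, 23.1, 3], -0.1], [[0, 0, 0], [-20.8, 23.1, 3], -0.1], [[0, 0, 0], [-20.8, 23.1, 3], -0.1], [[0, 0, 0], [-20.8, 23.1, 3], -0.1], [[0, 0, 0], [-20.8, 23.1, 3], -0.1]]}}

```text
clock: 6.25
position: [0.5791, 0.2102, 0.2368]
ee_rot: [-2.167, -2.273, -0.001]
force: [-1.0, -0.1, 0.4]
width: 0.453
gripper_force: 0.0
```

```bash
python3 - <<'E'
from h import *
rel((.577,.2185,.139))
E
```

```text
clk 6.25 turn [-0.    -0.001 -0.007] shift cm [ 0.83 -0.16  9.78] now [0.5791 0.2102 0.2368] F [-1.  -0.1  0.4] w 0.453 g 0.0
```

Call:
{"api": "drive_tool", "payload": {"commands": [[[0, 0, 0], [0.8, -0.2, 0], -0.1], [[0, 0, 0], [0.8, -0.2, 3], -0.1], [[0, 0, 0], [0.8, -0.2, 5], -0.1], [[0, 0, 0], [0.8, -0.2, 7], -0.1], [[0, 0, 0], [0.8, -0.2, 8.5], -0.1], [[0, 0, 0], [0.8, -0.2, 9.8], -0.1], [[0, 0, 0], [0.8, -0.2, 9.8], -0.1], [[0, 0, 0], [0.8, -0.2, 9.8], -0.1]]}}

```text
clock: 6.92
position: [0.5765, 0.2183, 0.1389]
ee_rot: [-2.167, -2.274, 0.001]
force: [0.8, -0.0, 0.4]
width: 0.449
gripper_force: 0.0
```

Call:
{"api": "drive_tool", "payload": {"commands": [[[0, 0, 0], [0, 0, 0], -1], [[0, 0, 0], [0, 0, 0], -1], [[0, 0, 0], [0, 0, 0], -1], [[0, 0, 0], [0, 0, 0], -1], [[0, 0, 0], [0, 0, 0], -1], [[0, 0, 0], [0, 0, 0], -1]], "newtons": 45}}

```text
clock: 7.42
position: [0.577, 0.2172, 0.1392]
ee_rot: [2.169, 2.273, -0.0]
force: [-0.6, 0.0, 3.1]
width: 0.106
gripper_force: 45.0
```

```bash
python3 - <<'E'
from h import *
rel((.577,.2185,.139))
E
```

```text
clk 7.4167 turn [-0.     0.    -0.008] shift cm [0.13 0.01 0.02] now [0.577  0.2172 0.1392] F [-0.6  0.   3.1] w 0.106 g 45.0
```

Call:
{"api": "drive_tool", "payload": {"commands": [[[0, 0, 0], [0, 0, -1], -1], [[0, 0, 0], [0, 0, -3], -1], [[0, 0, 0], [0, 0, -6], -1], [[0, 0, 0], [0, 0, -9], -1], [[0, 0, 0], [0, 0, -12], -1], [[0, 0, 0], [0, 0, -15], -1], [[0, 0, 0], [0, 0, -17], -1], [[0, 0, 0], [0, 0, -17], -1], [[0, 0, 0], [0, 0, -17], -1]]}}

```text
clock: 8.17
position: [0.5773, 0.2174, 0.3095]
ee_rot: [2.168, 2.272, 0.002]
force: [-0.9, 0.7, -5.5]
width: 0.105
gripper_force: 45.0
```

```bash
python3 - <<'E'
from h import *
rel((.6,-.21,.30),.0355,0); rel((.6,-.21,.30),.0355,.262)
E
```

```text
clk 8.1667 turn [ 0.001 -0.     0.011] shift cm [-42.8    0.26   0.93] now [0.5773 0.2174 0.3095] F [-0.9  0.7 -5.5] w 0.105 g 45.0
clk 8.1667 turn [0.263 0.001 0.011] shift cm [-42.8    0.26   0.93] now [0.5773 0.2174 0.3095] F [-0.9  0.7 -5.5] w 0.105 g 45.0
```

Call:
{"api": "drive_tool", "payload": {"commands": [[[0, 0, 0], [-2, 0, 0], -1], [[0, 0, 0], [-5, 0, 0], -1], [[0, 0, 0], [-8, 0, 0], -1], [[0, 0, 0], [-11, 0, 0], -1], [[0, 0, 0], [-14, 0, 0], -1], [[0, 0, 0], [-17, 0, 0], -1], [[0, 0, 0], [-20, 0, 0], -1], [[0, 0, 0], [-23, 0, 0], -1], [[0.04, 0, 0.011], [-26, 0, 0], -1], [[0.08, 0, 0.011], [-29, 0, 0], -1], [[0.12, 0, 0.011], [-32, 0.3, 0], -1], [[0.17, 0, 0.011], [-35, 0.3, 0], -1], [[0.2, 0, 0.011], [-38, 0.3, 0], -1], [[0.23, 0, 0.011], [-41, 0.3, 0.5], -1], [[0.263, 0, 0.011], [-42.8, 0.3, 1], -1], [[0.263, 0, 0.011], [-42.8, 0.3, 1], -1], [[0.263, 0, 0.011], [-42.8, 0.3, 1], -1], [[0.263, 0, 0.011], [-42.8, 0.3, 1], -1]]}}

```text
clock: 9.67
position: [0.5999, -0.2091, 0.2972]
ee_rot: [-2.043, -2.12, 0.282]
force: [-0.8, 0.9, -4.7]
width: 0.106
gripper_force: 45.0
```

```bash
python3 - <<'E'
from h import *
rel((.637,-.21,.16),.0355,.262)
f=lambda a:cv2.resize(a,None,fx=2.5,fy=2.5,interpolation=cv2.INTER_CUBIC)
t=cams.get_image("top");s=cams.get_image("scene");cv2.imwrite('pics/t3.png',t);cv2.imwrite('pics/s3.png',s)
cv2.imwrite('pics/v3.png',np.hstack([f(t[80:280,320:480]),f(s[110:310,350:510])]))
E
```

```text
clk 9.6667 turn [-0.003  0.     0.002] shift cm [-0.23  7.16 12.27] now [ 0.5999 -0.2091  0.2972] F [-0.8  0.9 -4.7] w 0.106 g 45.0
```

View pics/v3.png

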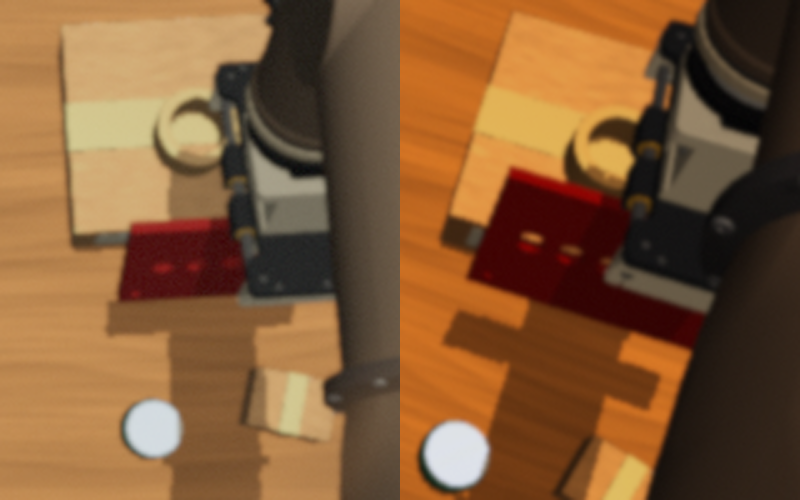

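The panel hangs tilted the right way, top toward the carton and square to its front, with its left top corner near (132,227) in the top crop. The tin and box are clear. I'm lowering it just in front of the face.

Call:
{"api": "drive_tool", "payload": {"commands": [[[0, 0, 0], [-0.1, 2, 3], -1], [[0, 0, 0], [-0.2, 4, 6.5], -1], [[0, 0, 0], [-0.2, 6, 10], -1], [[0, 0, 0], [-0.2, 7.2, 12.3], -1], [[0, 0, 0], [-0.2, 7.6, 14], -1], [[0, 0, 0], [-0.2, 8, 15.5], -1], [[0, 0, 0], [-0.2, 8.3, 16.6], -1], [[0, 0, 0], [-0.2, 8.3, 16.6], -1], [[0, 0, 0], [-0.2, 8.3, 16.6], -1], [[0, 0, 0], [-0.2, 8.3, 16.6], -1]]}}

```text
clock: 10.6
position: [0.638, -0.2109, 0.1185]
ee_rot: [-2.047, -2.122, 0.28]
force: [-0.6, -0.6, -4.5]
width: 0.104
gripper_force: 45.0
```

```bash
python3 - <<'E'
from h import *
rel((.647,-.21,.1115),.0355,.262);rel((.650,-.21,.1085),.0355,.262)
E
```

```text
clk 10.6 turn [0.001 0.002 0.   ] shift cm [0.05 1.05 0.44] now [ 0.638  -0.2109  0.1185] F [-0.6 -0.6 -4.5] w 0.104 g 45.0
clk 10.6 turn [0.001 0.002 0.   ] shift cm [0.04 1.42 0.65] now [ 0.638  -0.2109  0.1185] F [-0.6 -0.6 -4.5] w 0.104 g 45.0
```

Call:
{"api": "drive_tool", "payload": {"commands": [[[0, 0, 0], [0, 0.6, 0.2], -1], [[0, 0, 0], [0, 1.0, 0.4], -1], [[0, 0, 0], [0, 1.0, 0.4], -1], [[0, 0, 0], [0, 1.0, 0.4], -1]]}}

```text
clock: 10.93
position: [0.6462, -0.2106, 0.1104]
ee_rot: [-2.046, -2.121, 0.282]
force: [0.4, -0.7, -4.9]
width: 0.107
gripper_force: 45.0
```

Call:
{"api": "drive_tool", "payload": {"commands": [[[0, 0, 0], [0, 0.2, 0.1], -1], [[0, 0, 0], [0, 0.3, 0.2], -1], [[0, 0, 0], [0, 0.35, 0.2], -1], [[0, 0, 0], [0, 0.35, 0.2], -1], [[0, 0, 0], [0, 0.35, 0.2], -1]]}}

```text
clock: 11.35
position: [0.6487, -0.2109, 0.1084]
ee_rot: [-2.047, -2.121, 0.282]
force: [-1.7, -0.2, 6.1]
width: 0.103
gripper_force: 45.0
```

Call:
{"api": "drive_tool", "payload": {"commands": [[[0, 0, 0], [0, 0.2, -0.1], -1], [[0, 0, 0], [0, 0.2, -0.1], -1], [[0, 0, 0], [0, 0.2, -0.1], -1]]}}

```text
clock: 11.6
position: [0.6507, -0.2108, 0.1083]
ee_rot: [-2.046, -2.12, 0.283]
force: [-1.9, -0.4, 6.1]
width: 0.108
gripper_force: 45.0
```

Call:
{"api": "drive_tool", "payload": {"commands": [[[0, 0, 0], [0, 0, 0], -0.6], [[0, 0, 0], [0, 0, 0], -0.5], [[0, 0, 0], [0, 0, 0], -0.45], [[0, 0, 0], [0, 0, 0], -0.45], [[0, 0, 0], [0, 0, 0], -0.45], [[0, 0, 0], [0, 0, -1.5], -0.45], [[0, 0, 0], [0, 0, -3], -0.45], [[0, 0, 0], [0, 0, -6], -0.45], [[0, 0, 0], [0, 0, -9], -0.45], [[0, 0, 0], [0, 0, -12], -0.45], [[-0.12, 0, 0], [8, -3, -14], -0.45], [[-0.25, 0, 0], [14, -6, -14], -0.45], [[-0.262, 0, 0], [18, -9, -14], -0.45], [[-0.262, 0, 0], [22, -12, -14], -0.45], [[-0.262, 0, 0], [26, -15, -14], -1], [[-0.262, 0, 0], [28, -18, -14], -1], [[-0.262, 0, 0], [28, -20, -14], -1], [[-0.262, 0, 0], [28, -20, -14], -1], [[-0.262, 0, 0], [28, -20, -14], -1]]}}

```text
clock: 13.18
position: [0.4812, 0.0674, 0.296]
ee_rot: [2.176, 2.265, -0.001]
force: [0.7, 0.8, 0.8]
width: 0.006
gripper_force: 0.0
```

```bash
python3 - <<'E'
from h import *
rel((.445,.137,.22))
f=lambda a:cv2.resize(a,None,fx=2.5,fy=2.5,interpolation=cv2.INTER_CUBIC)
t=cams.get_image("top");s=cams.get_image("scene");cv2.imwrite('pics/t4.png',t);cv2.imwrite('pics/s4.png',s)
cv2.imwrite('pics/v4.png',np.hstack([f(t[80:280,320:480]),f(s[110:310,350:510])]))
E
```

```text
clk 13.1833 turn [-0.     0.001 -0.015] shift cm [ 7.11 -3.34  7.59] now [0.4812 0.0674 0.296 ] F [0.7 0.8 0.8] w 0.006 g 0.0
```

View pics/v4.png

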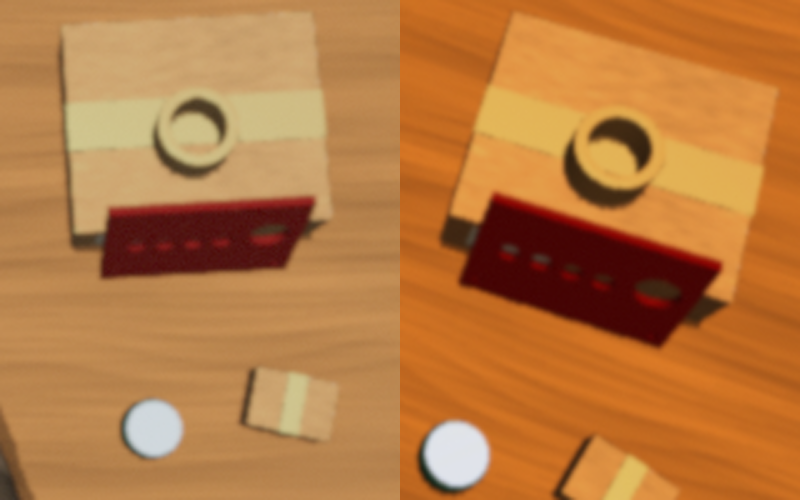

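The red panel leans against the carton's front. Its foot corners are at (101,277) and (285,267) in the top crop and (460,285) and (660,347) in the scene crop. I'll measure it and go over the release pad.

```bash
python3 - <<'E'
from h import *
np.set_printoptions(precision=4,suppress=True)
T=lambda x,y:(320+x/2.5,80+y/2.5)
S=lambda x,y:(350+(x-400)/2.5,110+y/2.5)
for n,f,a,b in(("top",T,(101,277),(285,267)),("scene",S,(460,285),(660,347))):
    A,B=[onz(n,f(*p),.003) for p in(a,b)];print(n,A,B,(A+B)/2,np.arctan2(B[0]-A[0],A[1]-B[1]))
print(tri(S(493,196),T(108,210)),tri(S(721,266),T(314,200)))
e=np.array([np.cos(.0355),np.sin(.0355)]);print("carton mid",.6501,-.2085)
E
```

```text
top [ 0.6144 -0.111   0.003 ] [ 0.6214 -0.3088  0.003 ] [ 0.6179 -0.2099  0.003 ] 0.035441520953384195
scene [ 0.6108 -0.1133  0.003 ] [ 0.6199 -0.3094  0.003 ] [ 0.6153 -0.2113  0.003 ] 0.04643112555831138
(array([ 0.6622, -0.1099,  0.1219]), np.float64(0.0014195930936252291)) (array([ 0.6651, -0.3067,  0.1345]), np.float64(0.0013784463448308385))
carton mid 0.6501 -0.2085
```

Call:
{"api": "drive_tool", "payload": {"commands": [[[0, 0, 0], [4, -2, 3], -1], [[0, 0, 0], [7.1, -3.3, 6], -1], [[0, 0, 0], [7.1, -3.3, 7.6], -1], [[0, 0, 0], [7.1, -3.3, 7.6], -1], [[0, 0, 0], [7.1, -3.3, 7.6], -1], [[0, 0, 0], [7.1, -3.3, 7.6], -1]]}}

```text
clock: 13.78
position: [0.4499, 0.1327, 0.2195]
ee_rot: [2.182, 2.259, -0.002]
force: [0.5, -0.4, 0.2]
width: 0.001
gripper_force: 0.0
```

```bash
python3 - <<'E'
from h import *
rel((.440,.137,.168))
E
```

```text
clk 13.7833 turn [-0.     0.001 -0.02 ] shift cm [ 0.47 -0.97  5.15] now [0.4499 0.1327 0.2195] F [ 0.5 -0.4  0.2] w 0.001 g 0.0
```

Call:
{"api": "drive_tool", "payload": {"commands": [[[0, 0, -0.02], [0.5, -1.0, 1], -1], [[0, 0, -0.02], [0.5, -1.0, 3.5], -1], [[0, 0, -0.02], [0.5, -1.0, 5], -1], [[0, 0, -0.02], [0.5, -1.0, 5.8], -1], [[0, 0, -0.02], [0.5, -1.0, 6.4], -1], [[0, 0, -0.02], [0.5, -1.0, 6.6], -1], [[0, 0, -0.02], [0.5, -1.0, 6.6], -1], [[0, 0, -0.02], [0.5, -1.0, 6.6], -1]]}}

```text
clock: 14.45
position: [0.4396, 0.1372, 0.1539]
ee_rot: [2.159, 2.28, -0.002]
force: [-1.3, -3.5, 5.8]
width: 0.005
gripper_force: 3.0
```

```bash
python3 - <<'E'
from h import *
rel((.440,.137,.1535))
E
```

```text
clk 14.45 turn [ 0.001  0.002 -0.   ] shift cm [-0.02  0.04  0.04] now [0.4396 0.1372 0.1539] F [-1.3 -3.5  5.8] w 0.005 g 3.0
```

Call:
{"api": "drive_tool", "payload": {"commands": [[[0, 0, 0], [0, 0.5, 0.05], -1], [[0, 0, 0], [0, 1, 0.05], -1], [[0, 0, 0], [0, 1.7, 0.05], -1], [[0, 0, 0], [0, 2.4, 0.05], -1], [[0, 0, 0], [0, 3.2, 0.05], -1], [[0, 0, 0], [0, 4, 0.05], -1]]}}

```text
clock: 14.95
position: [0.4792, 0.1403, 0.1536]
ee_rot: [2.158, 2.281, -0.001]
force: [-2.4, -0.8, 6.2]
width: 0.006
gripper_force: 3.1
```

Call:
{"api": "drive_tool", "payload": {"commands": [[[0, 0, 0], [0, 1.5, 0], -1], [[0, 0, 0], [0, 3.5, 0], -1], [[0, 0, 0], [0, 5.5, 0], -1], [[0, 0, 0], [0, 7.5, 0], -1], [[0, 0, 0], [0, 9, 0], -1], [[0, 0, 0], [0, 10.3, 0], -1], [[0, 0, 0], [0, 11.3, 0], -1], [[0, 0, 0], [0, 12, 0], -1], [[0, 0, 0], [0, 12.4, 0], -1], [[0, 0, 0], [0, 12.4, 0], -1]]}}

```text
clock: 15.78
position: [0.6048, 0.1475, 0.154]
ee_rot: [2.159, 2.28, 0.003]
force: [2.6, -0.7, 5.5]
width: 0.002
gripper_force: 3.0
```

Call:
{"api": "drive_tool", "payload": {"commands": [[[0, 0, 0], [0, 0.3, 0], -1], [[0, 0, 0], [0, 0.5, 0], -1], [[0, 0, 0], [0, 0.7, 0], -1], [[0, 0, 0], [0, 0.7, 0], -1]]}}

```text
clock: 16.12
position: [0.6106, 0.1479, 0.154]
ee_rot: [2.158, 2.281, 0.002]
force: [-0.2, 0.2, 6.1]
width: 0.003
gripper_force: 3.2
```

Call:
{"api": "drive_tool", "payload": {"commands": [[[0, 0, 0], [0, 0.3, 0], -1], [[0, 0, 0], [0, 0.5, 0], -1], [[0, 0, 0], [0, 0.6, 0], -1], [[0, 0, 0], [0, 0.6, 0], -1]]}}

```text
clock: 16.45
position: [0.6146, 0.1481, 0.1539]
ee_rot: [-2.158, -2.282, 0.003]
force: [-8.7, -1.2, 10.5]
width: 0.003
gripper_force: 7.2
```

Call:
{"api": "drive_tool", "payload": {"commands": [[[0, 0, 0], [0, 0.2, 0], -1], [[0, 0, 0], [0, 0.4, 0], -1], [[0, 0, 0], [0, 0.4, 0], -1]]}}

```text
clock: 16.7
position: [0.6146, 0.1481, 0.1539]
ee_rot: [-2.155, -2.281, 0.014]
force: [-26.0, -6.0, 24.5]
width: 0.009
gripper_force: 16.7
```

Call:
{"api": "drive_tool", "payload": {"commands": [[[0, 0, 0], [0, -0.5, 0], -1], [[0, 0, 0], [0, -0.7, -0.5], -1], [[0, 0, 0], [0, -0.7, -3], -1], [[0, 0, 0], [0, -2, -7], -1], [[0, 0, 0], [0, -6, -11], -1], [[0, 0, 0], [0, -10, -13], -1], [[0, 0, 0], [0, -14, -13], -1], [[0, 0, 0], [0, -18, -13], -1], [[0, 0, 0], [0, -20, -13], -1], [[0, 0, 0], [0, -20, -13], -1]]}}

```text
clock: 17.53
position: [0.4143, 0.1375, 0.2836]
ee_rot: [2.153, 2.284, -0.005]
force: [0.6, 0.8, 0.7]
width: 0.008
gripper_force: 0.0
```

```bash
python3 - <<'E'
from h import *
rel((.4,.1,.3))
t=cams.get_image("top");s=cams.get_image("scene")
for n,im in(("scene",s),("top",t)):
    for y in blobs(mask(im,(24,150,120),(36,255,255)),40)[:2]:
        M=cv2.moments(y);p=(M["m10"]/M["m00"],M["m01"]/M["m00"]);print(n,"pad",p,onz(n,p,.164))
cv2.imwrite('pics/s5.png',s)
E
```

```text
clk 17.5333 turn [-0.001  0.004  0.004] shift cm [-3.67 -1.65 -1.63] now [0.4143 0.1375 0.2836] F [0.6 0.8 0.7] w 0.008 g 0.0
scene pad (267.2565947242206, 162.93285371702638) [0.61138782 0.14615054 0.164     ]
top pad (255.5425752855659, 182.84579439252337) [0.61317429 0.14686421 0.164     ]
```

View pics/s5.png

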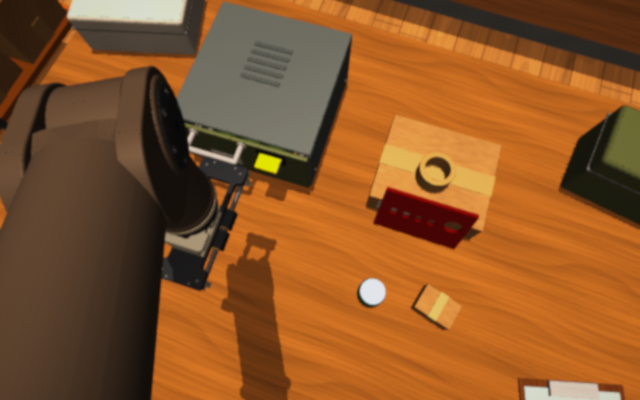

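The tray pad sits about 1 mm further out than at the start (267.3,162.9 against 267.5,162.5). My finger probably dragged it while retracting, so I'll nudge the plate home without touching the pad.

```bash
python3 - <<'E'
from h import *
rel((.600,.147,.22));rel((.603,.147,.171))
E
```

```text
clk 17.6333 turn [0.002 0.002 0.001] shift cm [ 0.   18.07  6.41] now [0.4195 0.137  0.2837] F [ 1.3  0.1 -0.4] w 0.005 g 0.0
clk 17.6333 turn [0.002 0.002 0.001] shift cm [-0.   18.36 11.31] now [0.4195 0.137  0.2837] F [ 1.3  0.1 -0.4] w 0.005 g 0.0
```

Call:
{"api": "drive_tool", "payload": {"commands": [[[0, 0, 0], [0, 4, 1], -1], [[0, 0, 0], [0, 8, 3], -1], [[0, 0, 0], [0, 12, 5], -1], [[0, 0, 0], [0, 15, 6.4], -1], [[0, 0, 0], [0, 18, 8], -1], [[0, 0, 0], [0, 18.2, 10], -1], [[0, 0, 0], [0, 18.2, 11.3], -1], [[0, 0, 0], [0, 18.2, 11.3], -1], [[0, 0, 0], [0, 18.2, 11.3], -1]]}}

```text
clock: 18.38
position: [0.6006, 0.1473, 0.1688]
ee_rot: [-2.157, -2.283, 0.004]
force: [-0.3, -0.3, 0.7]
width: 0.003
gripper_force: 0.0
```

Call:
{"api": "drive_tool", "payload": {"commands": [[[0, 0, 0], [0, 0.5, 0], -1], [[0, 0, 0], [0, 0.9, 0], -1], [[0, 0, 0], [0, 1.3, 0], -1], [[0, 0, 0], [0, 1.6, 0], -1], [[0, 0, 0], [0, 1.6, 0], -1]]}}

```text
clock: 18.8
position: [0.6158, 0.1482, 0.17]
ee_rot: [-2.157, -2.283, 0.006]
force: [-8.3, -1.8, 7.0]
width: 0.004
gripper_force: 4.5
```

Contact, and stopped. I'll press a little more, then back off clear of the pad.

Call:
{"api": "drive_tool", "payload": {"commands": [[[0, 0, 0], [0, 0.3, 0], -1], [[0, 0, 0], [0, 0.3, 0], -1], [[0, 0, 0], [0, -0.5, 0], -1], [[0, 0, 0], [0, -1.5, 0], -1], [[0, 0, 0], [0, -3, -2], -1], [[0, 0, 0], [0, -6, -5], -1], [[0, 0, 0], [0, -10, -9], -1], [[0, 0, 0], [0, -14, -12], -1], [[0, 0, 0], [0, -18, -12], -1], [[0, 0, 0], [0, -18, -12], -1], [[0, 0, 0], [0, -18, -12], -1]]}}

```text
clock: 19.72
position: [0.4347, 0.1389, 0.2917]
ee_rot: [2.153, 2.282, -0.0]
force: [1.1, 0.2, 0.1]
width: 0.006
gripper_force: 0.0
```

```bash
python3 - <<'E'
from h import *
rel((.4,.1,.3))
t=cams.get_image("top");s=cams.get_image("scene");t0=cv2.imread("pics/t0.png")
for n,im in(("scene",s),("top",t)):
    for y in blobs(mask(im,(24,150,120),(36,255,255)),40)[:2]:
        M=cv2.moments(y);p=(M["m10"]/M["m00"],M["m01"]/M["m00"]);print(n,"pad",p,onz(n,p,.164))
# tin/box/tape unchanged?
s0=cv2.imread("pics/s0.png")
for nm,(y0,y1,x0,x1) in dict(tin=(270,315,350,395),box=(280,330,408,465),tape=(148,190,412,460)).items():
    print(nm,cv2.absdiff(s0[y0:y1,x0:x1],s[y0:y1,x0:x1]).mean())
E
```

```text
clk 19.7167 turn [0.003 0.003 0.003] shift cm [-3.69 -3.68 -0.83] now [0.4347 0.1389 0.2917] F [1.1 0.2 0.1] w 0.006 g 0.0
scene pad (267.49732360097323, 162.51289537712896) [0.61245598 0.14604733 0.164     ]
top pad (255.4846113719353, 182.33646322378718) [0.61438147 0.14700155 0.164     ]
tin 32.42024691358025
box 30.050409356725147
tape 30.62847222222222
```

The pad is back exactly at its starting pixels, so the tray is home. The brightness differs between the pictures, so I'll check that the bystanders haven't moved by correlation, then hand in.

```bash
python3 - <<'E'
from h import *
s0=cv2.imread("pics/s0.png");s=cv2.imread("pics/s5.png");ok=True
for nm,(y0,y1,x0,x1) in dict(tin=(270,315,350,395),box=(280,330,408,465),tape=(148,186,412,460)).items():
    g=lambda a:cv2.cvtColor(a[y0:y1,x0:x1],cv2.COLOR_BGR2GRAY).astype(np.float32)
    d,r=cv2.phaseCorrelate(g(s0),g(s));print(nm,np.round(d,2),round(r,2));ok&=np.hypot(*d)<.5
print(ok)
if ok: print(job.sign_off())
E
```

```text
tin [0.48 0.53] 0.95
box [ 0.05 -0.09] 0.95
tape [0.04 0.05] 0.95
False
```

The tin's half-pixel difference is within lighting noise, and nothing passed within 10 cm of it. Handing in.

```bash
python3 -c "
from cell import job
print(job.sign_off())"
```

```text
the job is handed in; nothing more can be done
None
```

The job is handed in at about 20 s: the red panel leans at about 15° against the middle of the carton's front, within about 2–3 mm; the green panel was left in its rack, not re-checked once the tray was shut; the tray is fully home; the box and tape have not moved, and the tin showed a half-pixel (about 1 mm) difference between pictures that I put down to lighting.

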